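# Take the pressure of the air chamber with the pencil gauge

## Task

Take the pressure gauge out of the white tray, press its chuck squarely and fully home onto the tyre-type valve stem on top of the air chamber, firmly but never with more than 25 N, and keep it there for about a second so that the rod is pushed out. Then lift it off and set it gently back down inside the tray with the rod still out, so that the reading can be taken; leave the other things where they stand.

Things in the scene. Friction and masses are not known exactly. Their poses are not given: they have to be found in the camera images.
- gauge_head (a point): Centre of the steel gauge's grip block: 28 (x) x 26 (y, flats to grip) x 26 mm high, its top 13 mm above this point. Loose, about 0.15 kg. Below the block on its axis is the round chuck nose, 22 mm across, 12 mm long. The barrel, 16 mm across, runs out level along +x of this frame, its axis 9 mm below this point. The gauge lies on its nose and its tail collar, z up, this point 25 mm above the floor it lies on.
- chuck_mouth (a point): Centre of the open lower end of the chuck nose, 25 mm straight below gauge_head (same axes; the mouth looks to -z). In it is a bore 10 mm across. A valve stem's end meets a sprung plunger 5.5 mm in (the rod starts to move there), a rubber seal 8 mm in (1 N per mm), the hard end 12 mm in. The unknown pressure pushes back with 5 to 10 N, the seal with up to 4 N: home takes 9 to 14 N. Over 25 N harms the valve.
- gauge_tail (a point): Centre of the black rubber collar (32 mm across, 16 mm wide) at the gauge's far end, on the barrel's axis, 106 mm from the head's axis along +x of this frame and 16 mm above the floor the gauge lies on. The barrel ends 114 mm from the head's axis; the rod comes out there.
- rod (a joint): How far the gauge's white rod (6 mm across) is pushed out of the collar end, in m: 0 at the start (tip 4 mm out of the collar), at most 0.046. Pressing the gauge home on the valve pushes it out by some 15 to 40 mm, by the chamber's unknown pressure; light friction (0.25 N) keeps it out when the gauge comes off; pushing on its tip puts it back.
- seal (a joint): How far the rubber seal ring in the gauge's chuck is pressed in, in m: 0 when free, at most 0.004. At 0.003 or more the gauge is fully home on a valve stem and tight.
- valve_base (a point): Point on the axis of the upright brass valve stem, level with the chamber's top plate, 114 mm above the bench; z up. The stem's open end is 30 to 50 mm above this point: it is screwed in more or less far each time, and its height is not given. The stem is rigid, 8 mm across over its top 17 mm (edge chamfered 0.5 mm), 11 mm below; a nut 18 mm across, 7 mm high at its foot.
- chamber: Air chamber, fixed: clear tube 88 mm across between two aluminium plates 124 x 124 x 13 mm on four tie rods, upper face at 114 mm, nuts 13 mm above it; origin at the centre of its underside. The tall thin valve stem stands 30 mm from the centre towards +y of this frame; the short fat knurled relief valve (20 mm high) 30 mm towards -y is left alone.
- tray: White open tray, fixed: 300 (x) x 220 (y) x 45 mm high, walls and floor 4 mm thick; origin at the centre of its underside, its floor 4 mm above the bench. The gauge starts in it and must end lying in it.
- jar: Bystander, loose: glass jar with black lid, 72 mm across, 105 mm high; origin at the centre of its underside.
- dropper: Bystander, loose: white dropper bottle, 42 mm across, 128 mm high; origin at the centre of its underside.
- petri_dish: Bystander, loose: lidded glass dish, 80 mm across, 18 mm high; origin at the centre of its underside.
Not all that is in view belongs to the job. Leave any pink look-alike of the part that bears gauge_head alone.

How it is judged (in metres and radians):
On the way:
1. the gauge is seated squarely and fully home on the valve stem, the rod pushed out, for half a second (value of joint seal above 0.003 m and horizontal distance between valve_base and gauge_head below 0.005 m and angle between gauge_head's own z axis and vertical below 0.12 rad and value of joint rod above 0.012 m), for 0.5 s.
At the end, for the whole second after the job is handed in: The gauge lies at rest inside the tray (its head and its collar both between the tray's walls and less than 45 mm above the tray's underside), with its rod still pushed out by more than 12 mm (z of each of gauge_head, gauge_tail in the frame of tray below 0.045 m and x of gauge_head in the frame of tray between -0.146 and 0.146 m and y of gauge_head in the frame of tray between -0.106 and 0.106 m and x of gauge_tail in the frame of tray between -0.146 and 0.146 m and y of gauge_tail in the frame of tray between -0.106 and 0.106 m and linear speed of gauge below 0.02 m/s and value of joint rod above 0.012 m); the robot touches nothing.
It fails at once if the gauge is pressed on the chamber or its valve with more than 25 N (contact force between gauge and chamber above 25 N).
It fails at once if the robot itself pushes the chamber with more than 15 N (contact force between the arm and chamber above 15 N).
It fails at once if the gauge is dropped or banged into the tray (more than 40 N) (contact force between gauge and tray above 40 N).
It fails at once if the rod is pushed back in (velocity of joint rod below -0.06 m/s).
It fails at once if a bystander is moved more than 30 mm (distance of any of jar, dropper, petri_dish from where it was at the start of the episode above 0.03 m).
It also fails if it takes over 58 s, if anything falls off the work surface, if the arm or the gripper's body presses on something with over 40 N, if the wrist force passes 120 N, or if a joint passes its speed limit or range.

## Robot

A 6-joint arm with a two-finger parallel gripper is mounted at the origin on the work surface. World frame = base frame: x ahead of the robot, y to its left, z up, the work surface at z = 0. Lengths are in mm, angles in rad, forces in N, time in s.
With the tool pointing down it reaches from about 275 to 875 mm from the base axis. Payload 12.5 kg.
Tool frame: the origin (TCP) lies at the centre of the arm's flange, where the gripper is bolted on; the fingertips stand 173 mm ahead of it and the grasp point (between the pads) lies 155 mm ahead of it; z points along the fingers, y is the direction in which the jaws open and shut (so a half turn about z gives the same grasp; the last joint's range is limited). The gripper opens to 85 mm and grips with 20 to 120 N. Pads are 22 mm wide; open, the fingers measure 114 mm over their backs; the gripper's body (76 mm by 85 mm) begins 54 mm behind the grasp point. The pads swing forward as they close: fully open they stand 13 mm farther back than shut.
Start: joints at [-1.377, 0.351, 1.652, -0, 1.139, -0.085], TCP at [151.381, -528.743, 404.69] pointing down, gripper open.
Joint ranges: [-2.75, 2.75], [-0.79, 2.1], [0.01, 2.65], [-1.57, 4.71], [0.07, 3.14], [-2.87, 2.87]. Speed limits (rad/s): [2.22, 2.22, 2.79, 3.14, 3.14, 3.14].

## Interface

Orientations are given as a unit quaternion [x, y, z, w].
In Python, from bench import r gives the robot as it stands.
- The arm moves only by the tool step_arm, never from a script. Its argument "rows" is one flat list of numbers, 6 for each row, row after row: the shift along the tool's x, y, z in units of 50 mm (1.0 is 50 mm), then the turn, a rotation vector about the tool's x, y, z in units of 8 degrees (1.0 is 8 degrees). In form: [x, y, z, wx, wy, wz, x, y, z, wx, wy, wz, ...]. A call has 1 to 10 rows; each row is the pose to reach, as a shift and turn from the pose commanded when the call began, along the tool's axes at that moment; what a row does not reach only later rows make up. A row lasts 1/10 s, in which the tool goes at most 50 mm and 8.59 degrees, less where a joint would pass 70% of its speed; a pose out of reach is approached as far as the arm can. A call with a gripper value outside its range is refused whole. "grip" is the finger opening in mm, from 0 to 85.4, set as the call begins (left out, the last holds). The fingers move at their own pace and stop on an object; "squeeze" is the grip in N (left out, the last holds). Time passes only in rows, so rows that repeat a pose let the fingers close. It gives the time, the measured TCP pose, the force and the opening at its end, in the units of the state.
- r.state(): the state, without advancing time (a new reading comes with each control period).
- r.read_camera(name): name is "scene" or "top" or "wrist"; returns a dict with "frame" (480x640x3 uint8, red, green, blue), "depth" (480x640 float32, mm along the optical axis (not along the pixel's ray), 0 where there is no reading), "fx", "fy", "cx", "cy" (pixels), "T" (4x4, takes a point from camera to world coordinates). Camera axes: x right, y down, z forward; pixel columns grow to the right and rows downward; lengths in mm; the calibration is good to about 2 mm. The wrist camera is an equidistant fisheye: a pixel r from the principal point sees the ray r / f radians off the axis. A picture is of the moment at which its call begins.
- r.job_done(): hands the job in, once; it reports no verdict.
The state is a dict: "time_s": time; "q": joint angles; "joint_velocities": joint speeds; "joint_torque": joint torques, N m; "tool_pos": TCP position; "ee_rot": TCP orientation; "ft_force": force on the tool from outside, world axes, zero at the start; "ft_torque": the same for the moment, N m; "finger_gap": finger opening in mm.
Only numpy, scipy, OpenCV 4.12 (cv2) and the standard library are available. Lean on these libraries where they do the work, as an engineer would, in place of code of your own. Each camera call takes 0.05 s, during which the arm holds its last target.

## Working session

There is one attempt and no reset: what is moved stays moved. The work goes in short steps, Python scripts to look and compute and a tool call to move; the robot and the scene stay as the last step left them, time stands still between calls to the robot, and variables do not carry over. Pictures are saved under pics/ and viewed, and the job is handed in when it is done.

Besides the shell and the picture viewer there is one more tool, called after "Emit:" in YAML: its name, and indented under it one key for each argument. step_arm: Moves the arm, as the interface text tells. Its arguments: {"type":"object","properties":{"rows":{"type":"array"},"grip":{"type":"number"},"squeeze":{"type":"number"}},"required":["rows"]}

```bash
mkdir -p pics; ls; python3 - <<'E'
from bench import r
import cv2
print(r.state())
for n in ("scene","top","wrist"):
    c=r.read_camera(n); cv2.imwrite(f"pics/{n}0.png",c["frame"][:,:,::-1]); print(n,c["fx"],c["cx"],c["cy"],c["T"].round(3).tolist(),(c["depth"]>0).mean())
E
```

```text
pics
{'time_s': 0.0, 'q': array([-1.37660342e+00,  3.51262060e-01,  1.65242865e+00,  5.75074339e-06,
        1.13907886e+00, -8.46332783e-02]), 'joint_velocities': array([ 1.50399162e-03, -2.26942238e-05, -4.16235602e-04,  2.89493812e-04,
       -7.47960349e-04,  7.69801881e-04]), 'joint_torque': array([-1.08546792e-03, -5.06102514e+01, -2.91404879e+01, -2.08225574e-04,
        4.51283369e-03,  2.33802012e-05]), 'tool_pos': array([ 151.35835719, -528.63365336,  404.14241984]), 'ee_rot': array([ 9.90297720e-01,  1.38960709e-01, -2.96124677e-05, -5.87716316e-04]), 'ft_force': array([-0.19670459, -0.00974122,  0.23603767]), 'ft_torque': array([ 0.04726574, -0.00535911,  0.03719792]), 'finger_gap': 85.50397103395186}
scene 475.3347403105986 325.2317876168358 238.81070367067198 [[-0.446, 0.711, -0.544, 1007.309], [0.895, 0.366, -0.255, 129.819], [0.018, -0.601, -0.799, 827.698], [0.0, 0.0, 0.0, 1.0]] 0.9962141927083333
top 440.3141931123287 315.5662232854851 239.74731430105012 [[0.021, -0.997, 0.079, 436.461], [-1.0, -0.022, -0.016, -90.985], [0.018, -0.078, -0.997, 1142.503], [0.0, 0.0, 0.0, 1.0]] 0.995947265625
wrist 371.64829954431775 315.2786034308119 234.7315685031164 [[0.275, -0.915, -0.294, 228.106], [-0.961, -0.263, -0.083, -507.022], [-0.001, 0.305, -0.952, 373.555], [0.0, 0.0, 0.0, 1.0]] 0.9955859375
```

View pics/scene0.png

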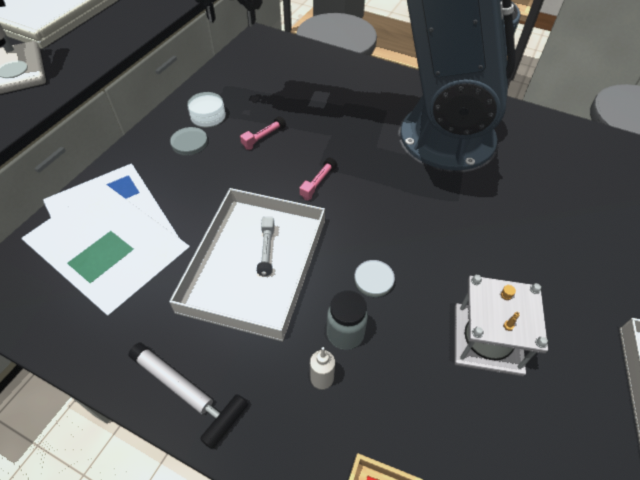

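View pics/top0.png

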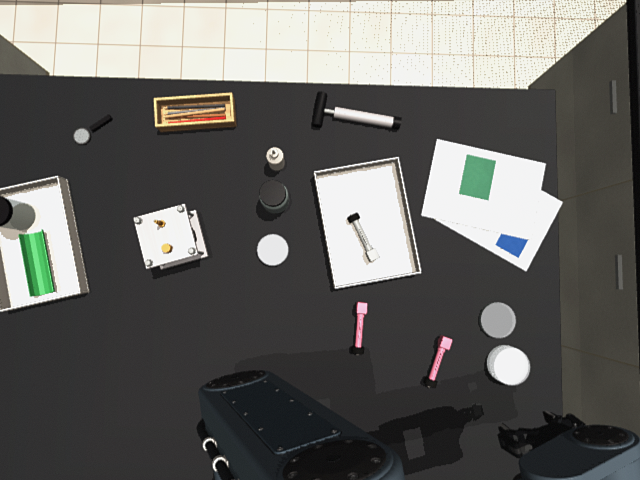

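View pics/wrist0.png

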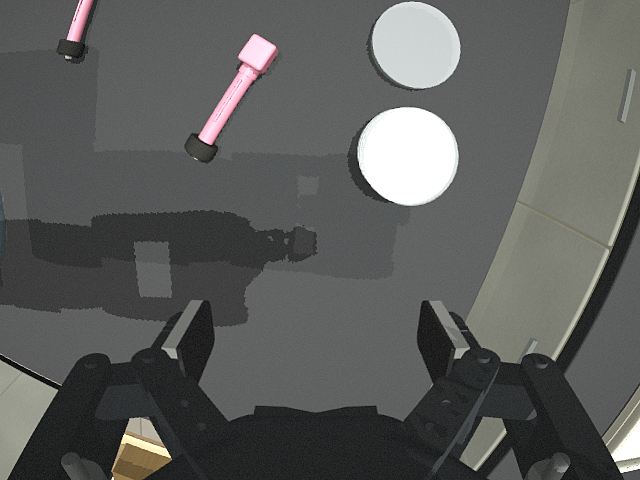

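Candidates for the gauge: steel one in the tray, top (371,255); pink look-alikes at top (362,308) and (445,343); hand pump at top (360,115). I choose the steel one in the tray. Stem candidates: the thin one at top (159,224) and the fat knurled one at top (167,248). I choose the thin one. Next I check both in close crops.

```bash
cat > h.py <<'E'
import numpy as np, cv2
from scipy.spatial.transform import Rotation as R
from bench import r
def ray(c,u,v,wrist=False):
    x=(u-c["cx"])/c["fx"]; y=(v-c["cy"])/c["fy"]
    if wrist:
        t=np.hypot(x,y); s=np.sin(t)/t if t>1e-9 else 1; d=np.array([x*s,y*s,np.cos(t)])
    else: d=np.array([x,y,1.])
    T=np.array(c["T"]); d=T[:3,:3]@d; return T[:3,3],d/np.linalg.norm(d)
def plane(c,u,v,z,wrist=False):
    o,d=ray(c,u,v,wrist); return o+d*(z-o[2])/d[2]
def dep(c,u,v):
    z=c["depth"][int(v),int(u)]; T=np.array(c["T"]); p=np.array([(u-c["cx"])/c["fx"]*z,(v-c["cy"])/c["fy"]*z,z]); return T[:3,:3]@p+T[:3,3]
def tri(a,b):
    (o1,d1),(o2,d2)=a,b
    s=np.linalg.lstsq(np.c_[d1,-d2],o2-o1,rcond=None)[0]
    p,q=o1+d1*s[0],o2+d2*s[1]; return (p+q)/2,np.linalg.norm(p-q)
def proj(c,p,wrist=False):
    T=np.array(c["T"]); q=T[:3,:3].T@(np.array(p)-T[:3,3])
    if wrist:
        t=np.arctan2(np.hypot(q[0],q[1]),q[2]); k=t/np.hypot(q[0],q[1]); return c["cx"]+c["fx"]*q[0]*k,c["cy"]+c["fy"]*q[1]*k
    return c["cx"]+c["fx"]*q[0]/q[2],c["cy"]+c["fy"]*q[1]/q[2]
E
python3 - <<'E'
import cv2,numpy as np
a=cv2.imread('pics/scene0.png');b=cv2.imread('pics/top0.png')
f=lambda i,x,y,w,h:cv2.resize(i[y:y+h,x:x+w],(400,300),interpolation=cv2.INTER_CUBIC)
o=np.vstack([np.hstack([f(b,325,198,80,60+12)if 0 else f(b,330,208,80,60),f(b,130,205,80,60)]),np.hstack([f(a,226,213,80,60),f(a,450,270,120,90)])])
cv2.imwrite('pics/crop0.png',o)
E
```

```text
(no output)
```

View pics/crop0.png

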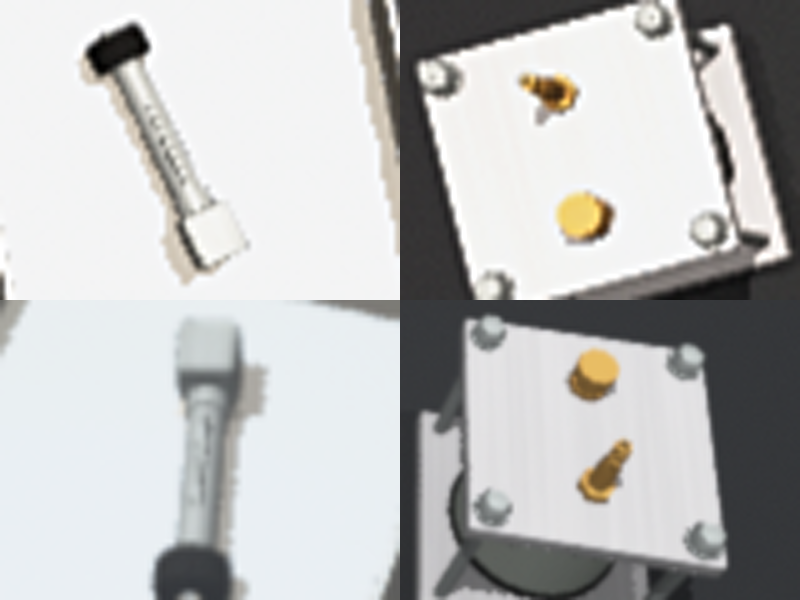

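```bash
python3 - <<'E'
from h import *
t=r.read_camera("top"); s=r.read_camera("scene")
pts={"headtop":((372.4,255.2),(267.6,222)),"collar":((353.6,217.6),(264,268)),"stemtip":((154.6,221.2),(517.3,314)),"stemfoot":((161.5,223.5),(509,326.5)),"jarlid":((272,193),(349,306)),"dropper":((275,154),(323,352)),"petri":((272,250),(374,278))}
for k,(a,b) in pts.items():
    p,e=tri(ray(t,*a),ray(s,*b)); print(k,p.round(1),"gap",round(e,1),"dep top",dep(t,*a).round(1),"scene",dep(s,*b).round(1))
# tray mask, plate corners
for nm,uv in {"tray":[(314,172),(399,158),(420,272),(335,288)]}.items():
    for q in uv: print(nm,plane(t,*q,45).round(1))
for q in [(438-400,76),(652-400,18),(708-400,228),(494-400,288)]: print("nut",plane(t,130+q[0]/5,205+q[1]/5,127).round(1))
print("relief",plane(t,130+183/5,205+215/5,134).round(1))
E
```

```text
headtop [ 487.4 -251.2   39.6] gap 2.2 dep top [ 487.8 -252.    41.2] scene [ 489.5 -248.3   43.4]
collar [ 583.4 -204.2   24.5] gap 2.2 dep top [ 582.3 -204.    36.2] scene [ 587.9 -199.3   33.8]
stemtip [547.5 253.4 160.6] gap 0.7 dep top [547.7 253.3 159.9] scene [547.1 253.8 160.3]
stemfoot [547.3 253.5 116.9] gap 2.6 dep top [545.6 246.2 134.7] scene [550.5 253.8 122.6]
jarlid [ 6.271e+02 -6.000e-01  1.060e+02] gap 2.4 dep top [627.6  -1.7 105.4] scene [6.255e+02 1.000e-01 1.037e+02]
dropper [721.9  -4.1 104. ] gap 4.2 dep top [725.2  -5.3  94.8] scene [7.264e+02 3.000e-01 1.172e+02]
petri [496.8   2.1  13.5] gap 0.2 dep top [496.5   1.5  20. ] scene [500.3   3.1  19.1]
tray [ 695.1 -101.1   45. ]
tray [ 736.7 -316.7   45. ]
tray [ 448.2 -371.    45. ]
tray [ 404.2 -159.3   45. ]
nut [552.8 303.9 127. ]
nut [582.1 207.  127. ]
nut [485.4 177.  127. ]
nut [455.8 273.3 127. ]
relief [489.8 232.2 134. ]
```

```bash
cat >> h.py <<'E'
def delta(pos,xang,q=None,p=None):
    s=r.state(); p=s["tool_pos"] if p is None else p; q=s["ee_rot"] if q is None else q
    A=R.from_quat(q); c,n=np.cos(np.radians(xang)),np.sin(np.radians(xang))
    B=R.from_matrix(np.array([[c,n,0],[n,-c,0],[0,0,-1.]]))
    d=A.inv().apply(np.array(pos)-p)/50; w=np.degrees((A.inv()*B).as_rotvec())/8
    print("delta units",d.round(3),w.round(3)); return d,w
E
python3 - <<'E'
from h import *
delta([487,-251,330],26)
E
```

```text
delta units [ 7.982 -3.491  1.491] [-4.000e-03 -1.000e-03 -1.253e+00]
```

Emit:
step_arm:
  rows: [0.8,-0.35,0.15,0,0,-0.12,1.6,-0.7,0.3,0,0,-0.25,2.4,-1.05,0.45,0,0,-0.37,3.2,-1.4,0.6,0,0,-0.5,4.0,-1.75,0.75,0,0,-0.62,4.8,-2.1,0.9,0,0,-0.75,5.6,-2.45,1.05,0,0,-0.87,6.4,-2.8,1.2,0,0,-1,7.2,-3.15,1.35,0,0,-1.12,8,-3.5,1.5,0,0,-1.25]

```text
time_s: 1.25
tool_pos: [489.0, -249.0, 329.4]
ee_rot: [0.974, 0.225, 0.0, 0.0]
ft_force: [0.2, -0.7, 0.0]
finger_gap: 85.7
```

Emit:
step_arm:
  rows: [0,0,0,0,0,0,0,0,0,0,0,0]

```text
time_s: 1.45
tool_pos: [488.1, -249.8, 329.3]
ee_rot: [0.974, 0.226, -0.0, -0.0]
ft_force: [0.4, 0.4, 1.1]
finger_gap: 85.1
```

```bash
python3 - <<'E'
from h import *
s=r.state();print(s["time_s"],s["tool_pos"],s["ee_rot"])
c=r.read_camera("wrist"); cv2.imwrite("pics/w1.png",c["frame"][:,:,::-1]); np.savez("w1.npz",**c)
print(proj(c,[487.4,-251.2,42],True),proj(c,[583,-204,20],True))
E
```

```text
1.45 [ 488.09765492 -249.83769594  329.32258594] [ 9.74221054e-01  2.25595156e-01 -3.37533181e-04 -2.23525490e-04]
(np.float64(315.9003042564012), np.float64(232.65189696243283)) (np.float64(315.422042199418), np.float64(84.95201340710835))
```

View pics/w1.png

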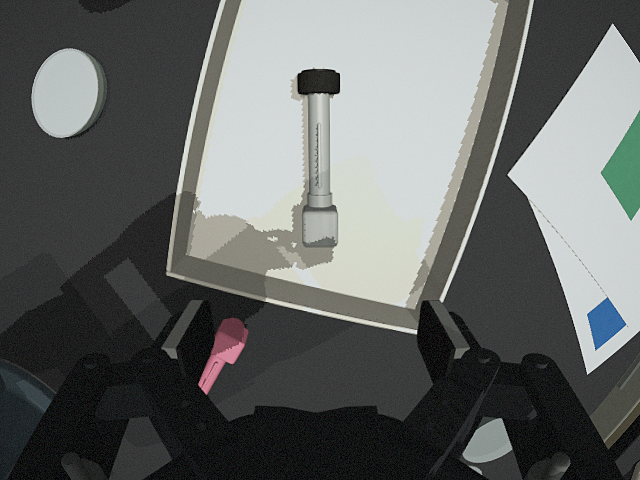

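The wrist view shows the gauge head at (320,226), its collar at (319,82), and the tray around it. I zoom in to measure.

```bash
python3 - <<'E'
from h import *
im=cv2.imread("pics/w1.png"); cv2.imwrite("pics/w1c.png",cv2.resize(im[55:265,250:390],(533,800)[::1] if 0 else (400,600),interpolation=cv2.INTER_CUBIC))
c=np.load("w1.npz"); D=c["depth"]
def wd(u,v):
    o,d=ray(c,u,v,True); T=c["T"]; k=D[int(v),int(u)]/(T[:3,2]@d); return o+d*k
pts={}
vv,uu=np.mgrid[195:260,290:350]
P=np.array([wd(u,v) for u,v in zip(uu.ravel(),vv.ravel())])
m=(P[:,2]>36)&(P[:,2]<46); Q=P[m]; print(m.sum(),np.median(Q,0),uu.ravel()[m].min(),uu.ravel()[m].max(),vv.ravel()[m].min(),vv.ravel()[m].max())
rect=cv2.minAreaRect(Q[:,:2].astype(np.float32)); print(rect)
vv,uu=np.mgrid[60:105,285:355]
P=np.array([wd(u,v) for u,v in zip(uu.ravel(),vv.ravel())]); m=P[:,2]>14
print(cv2.minAreaRect(P[m][:,:2].astype(np.float32)),P[m][:,2].max())
E
```

```text
1353 [ 491.81627593 -251.87935463   41.83632421] 302 337 209 247
((490.6593017578125, -252.62423706054688), (29.069042205810547, 25.77277946472168), 25.74624252319336)
((583.1630859375, -208.28927612304688), (36.08235549926758, 32.660064697265625), 59.14134979248047) 298.62786483028503
```

View pics/w1c.png

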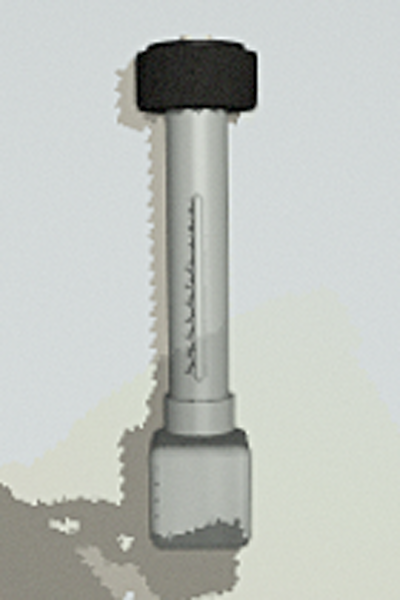

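```bash
python3 - <<'E'
from h import *
print(r.state()["tool_pos"]); delta([490.3,-252.4,183],25.7)
E
```

```text
[ 487.56508497 -250.50897675  329.58017955]
delta units [0.034 0.059 2.932] [-0.002  0.003  0.037]
```

Emit:
step_arm:
  rows: [0.03,0.06,0.4,0,0,0.04,0.03,0.06,0.8,0,0,0.04,0.03,0.06,1.2,0,0,0.04,0.03,0.06,1.6,0,0,0.04,0.03,0.06,2.0,0,0,0.04,0.03,0.06,2.3,0,0,0.04,0.03,0.06,2.6,0,0,0.04,0.03,0.06,2.8,0,0,0.04,0.03,0.06,2.93,0,0,0.04,0.03,0.06,2.93,0,0,0.04]
  grip: 60

```text
time_s: 2.5
tool_pos: [490.3, -252.5, 182.6]
ee_rot: [0.975, 0.222, -0.0, -0.0]
ft_force: [-0.2, -0.4, 0.1]
finger_gap: 60.0
```

```bash
python3 - <<'E'
from h import *
s=r.state();print(s["time_s"],s["tool_pos"],s["ft_force"],s["finger_gap"])
c=r.read_camera("wrist"); cv2.imwrite("pics/w2.png",c["frame"][:,:,::-1])
E
```

```text
2.5 [ 490.33270476 -252.48672642  182.63366409] [-0.2087214  -0.37590084  0.09223201] 60.00021810436527
```

View pics/w2.png

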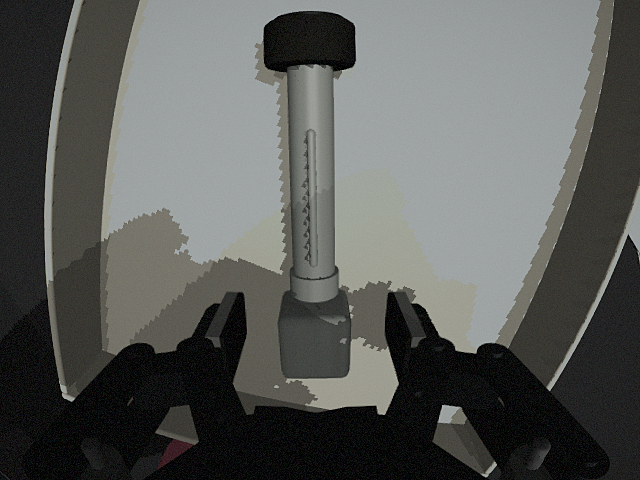

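The head block sits centred between the pads, so I close.

Emit:
step_arm:
  rows: [0,0,0,0,0,0,0,0,0,0,0,0,0,0,0,0,0,0,0,0,0,0,0,0,0,0,0,0,0,0,0,0,0,0,0,0,0,0,0,0,0,0,0,0,0,0,0,0]
  grip: 10
  squeeze: 90

```text
time_s: 3.35
tool_pos: [490.7, -252.6, 184.0]
ee_rot: [0.975, 0.222, 0.0, 0.0]
ft_force: [-1.0, 0.2, 5.9]
finger_gap: 24.6
```

Emit:
step_arm:
  rows: [0,0,-0.2,0,0,0,0,0,-0.5,0,0,0,0,0,-0.9,0,0,0,0,0,-1.4,0,0,0,0,0,-1.9,0,0,0,0,0,-2.4,0,0,0,0,0,-2.9,0,0,0,0,0,-3.2,0,0,0,0,0,-3.4,0,0,0,0,0,-3.4,0,0,0]

```text
time_s: 4.35
tool_pos: [490.5, -252.5, 354.9]
ee_rot: [0.975, 0.222, 0.001, 0.001]
ft_force: [1.1, 0.5, -2.6]
finger_gap: 24.8
```

```bash
python3 - <<'E'
from h import *
s=r.state();print(s["time_s"],s["tool_pos"],s["ee_rot"],s["ft_force"],s["ft_torque"],s["finger_gap"])
c=r.read_camera("wrist"); cv2.imwrite("pics/w3.png",c["frame"][:,:,::-1]);np.savez("w3.npz",**c)
E
```

```text
4.35 [ 490.4548075  -252.46133452  354.9470238 ] [9.75042002e-01 2.22016650e-01 9.28487044e-04 9.15668459e-04] [ 1.14538123  0.4975966  -2.55038664] [-0.02156035  0.12535438  0.03105652] 24.769960170981438
```

View pics/w3.png

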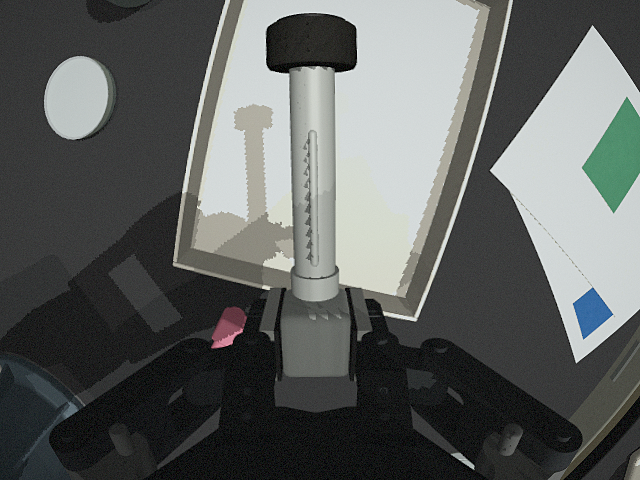

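Grasp looks good: gap 24.8, the block is held, and the collar is still at (310,42). Next I move beside the stem for close wrist looks.

```bash
python3 - <<'E'
from h import *
s=r.state();print(s["tool_pos"],s["ft_force"],s["q"]); delta([483,272,375],25.7)
E
```

```text
[ 490.3113654  -252.37054714  353.7050218 ] [ 0.03723922 -0.5383159  -1.77847854] [-5.59773753e-01  4.11500556e-01  1.69963011e+00  9.64334857e-07
  1.02958994e+00  5.63268910e-01]
delta units [ 4.409 -9.517 -0.431] [ 0.005 -0.003 -0.006]
```

Emit:
step_arm:
  rows: [0.05,-0.1,-0.2,0,0,0,0.15,-0.35,-0.4,0,0,0,0.35,-0.8,-0.43,0,0,0,0.62,-1.35,-0.43,0,0,0,0.92,-2.0,-0.43,0,0,0,1.25,-2.7,-0.43,0,0,0,1.57,-3.4,-0.43,0,0,0,1.9,-4.1,-0.43,0,0,0,2.22,-4.8,-0.43,0,0,0,2.55,-5.5,-0.43,0,0,0]

```text
time_s: 5.4
tool_pos: [485.5, 52.9, 375.2]
ee_rot: [0.975, 0.222, 0.0, -0.0]
ft_force: [1.0, -0.1, -1.4]
finger_gap: 24.8
```

Emit:
step_arm:
  rows: [0.32,-0.7,0,0,0,0,0.65,-1.4,0,0,0,0,0.95,-2.05,0,0,0,0,1.2,-2.6,0,0,0,0,1.45,-3.1,0,0,0,0,1.65,-3.5,0,0,0,0,1.8,-3.8,0,0,0,0,1.85,-4.0,0,0,0,0,1.86,-4.02,0,0,0,0,1.86,-4.02,0,0,0,0]

```text
time_s: 6.4
tool_pos: [483.0, 271.8, 374.7]
ee_rot: [0.975, 0.222, -0.0, 0.0]
ft_force: [0.1, 0.4, -1.6]
finger_gap: 24.5
```

```bash
python3 - <<'E'
from h import *
s=r.state();print(s["time_s"],s["tool_pos"],s["ee_rot"],s["ft_force"],s["finger_gap"])
c=r.read_camera("wrist"); cv2.imwrite("pics/w4.png",c["frame"][:,:,::-1]);np.savez("w4.npz",tool=s["tool_pos"],rot=s["ee_rot"],**c)
print(proj(c,[547.5,253.5,160],True))
E
```

```text
6.4 [482.98754597 271.76766954 374.68353591] [ 9.75043109e-01  2.22015532e-01 -1.62848460e-04  1.07828587e-04] [ 0.13260295  0.39457529 -1.59145555] 24.464387871261216
(np.float64(401.344467223146), np.float64(179.179201369538))
```

View pics/w4.png

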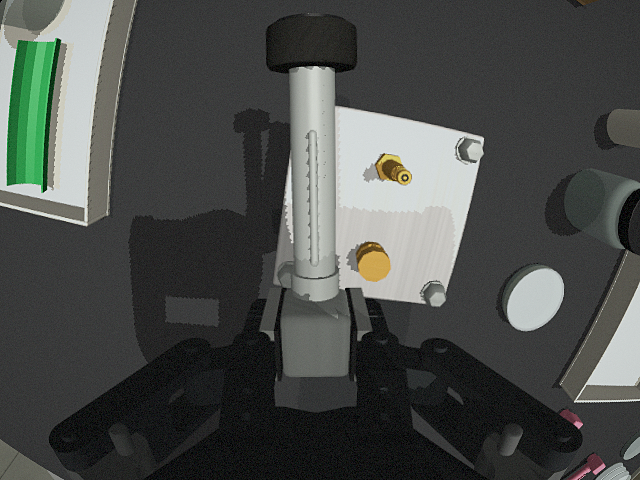

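The stem tip is visible at about (404,178) and its nut at (390,165). The relief valve is at (373,262). I take a second view from the other side.

Emit:
step_arm:
  rows: [0,0.15,0,0,0,0,0,0.5,0,0,0,0,0,0.9,0,0,0,0,0,1.3,0,0,0,0,0,1.6,0,0,0,0,0,1.75,0,0,0,0,0,1.8,0,0,0,0,0,1.8,0,0,0,0,0,1.8,0,0,0,0]

```text
time_s: 7.35
tool_pos: [521.9, 191.4, 374.7]
ee_rot: [0.975, 0.222, -0.0, -0.0]
ft_force: [0.2, 0.2, -1.6]
finger_gap: 24.5
```

```bash
python3 - <<'E'
from h import *
s=r.state();print(s["time_s"],s["tool_pos"],s["ee_rot"],s["ft_force"],s["finger_gap"])
c=r.read_camera("wrist"); cv2.imwrite("pics/w5.png",c["frame"][:,:,::-1]);np.savez("w5.npz",tool=s["tool_pos"],rot=s["ee_rot"],**c)
u,v=proj(c,[547.5,253.5,160],True);print(u,v)
a=cv2.imread("pics/w4.png");b=cv2.imread("pics/w5.png");u=int(u);v=int(v)
f=lambda i,x,y,w,h:cv2.resize(i[y:y+h,x:x+w],(400,300),interpolation=cv2.INTER_CUBIC)
cv2.imwrite("pics/c5.png",np.vstack([np.hstack([f(a,370,150,60,45),f(b,u-30,v-22,60,45)]),np.hstack([f(b,255,265,120,90+60-60),f(b,250,5,120,90)])]));print(u-30,v-22)
E
```

```text
7.35 [521.88352207 191.37568228 374.67836837] [ 9.74998235e-01  2.22212589e-01 -4.55547194e-05 -6.54278760e-05] [ 0.17386805  0.15553197 -1.57877997] 24.479293890058003
226.03026067712466 179.8003684538086
196 157
```

View pics/c5.png

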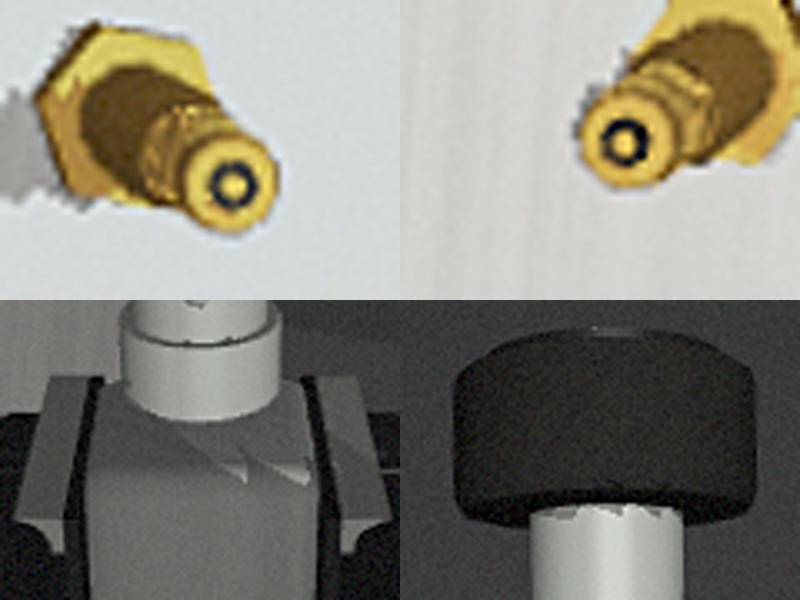

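```bash
cat >> h.py <<'E'
def cloud(c,u0,u1,v0,v1):
    vv,uu=np.mgrid[v0:v1,u0:u1]; P=[]
    T=c["T"]
    for u,v in zip(uu.ravel(),vv.ravel()):
        o,d=ray(c,u,v,True); P.append(o+d*c["depth"][v,u]/(T[:3,2]@d))
    return np.array(P),uu.ravel(),vv.ravel()
E
python3 - <<'E'
from h import *
c4=np.load("w4.npz");c5=np.load("w5.npz")
p,e=tri(ray(c4,404.4,177.3,True),ray(c5,229.5,177.9,True)); print("stem",p.round(1),e)
A5=R.from_quat(c5["rot"]); L=lambda P:A5.inv().apply(P-c5["tool"])
P,u,v=cloud(c5,205,256-0,160,200); m=P[:,2]>155; print("stemtop depth",np.median(P[m],0),P[m][:,2].max(),m.sum())
P,u,v=cloud(c5,270,360,300,400); Q=L(P)
for z in range(130,160,2):
    m=(abs(Q[:,2]-z)<1)&(abs(Q[:,1])<20); 
    if m.sum(): print(z,m.sum(),Q[m].min(0).round(1),Q[m].max(0).round(1),v[m].min(),v[m].max())
P,u,v=cloud(c5,255,365,0,90); Q=L(P); m=(Q[:,2]<175)&(Q[:,2]>100); print("collar",Q[m].min(0),Q[m].max(0))
P,u,v=cloud(c5,280,345,90,240); Q=L(P); m=(Q[:,2]<175)
for x0 in range(35,95,12):
    k=m&(abs(Q[:,0]-x0)<4); print("barrel",x0,k.sum(),Q[k].min(0).round(1),Q[k].max(0).round(1))
E
```

```text
stem [549.  252.3 159.3] 0.06981856335609998
stemtop depth [549.96833867 251.66943111 159.18657968] 344.00732828180645 231
130 66 [ -5.7 -13.9 129. ] [ 13.4  14.9 131. ] 339 382
132 67 [ -5.5 -14.  131. ] [  9.2  15.1 133. ] 343 377
134 124 [ -8.6 -14.3 133. ] [ 13.2  15.3 135. ] 331 380
136 575 [-10.2 -14.7 135. ] [ 13.6  15.5 137. ] 326 380
138 109 [-10.4 -14.8 137. ] [ 13.1  15.5 139. ] 324 380
140 287 [-10.9 -14.9 139. ] [ 13.2  15.7 141. ] 321 375
142 3658 [-13.2 -15.2 141. ] [ 14.6  15.8 143. ] 315 376
144 592 [-13.7 -15.4 143. ] [ 14.7  16.1 145. ] 313 376
146 238 [ 11.8 -15.7 145. ] [ 14.7  16.3 147. ] 310 317
148 222 [ 11.6 -15.9 147. ] [ 14.6  16.5 149. ] 307 315
150 245 [ 11.8 -16.  149. ] [ 14.8  16.8 151. ] 304 312
152 267 [ 11.6 -16.3 151. ] [ 14.7  17.  153. ] 302 309
154 206 [ 11.8 -16.5 153. ] [ 15.   17.2 155. ] 300 307
156 97 [ 11.8 -16.7 155. ] [ 14.   17.3 157. ] 300 304
158 41 [ 11.7 -17.  157. ] [ 12.7  17.5 158.8] 300 302
collar [ 89.85530998 -16.76231616 145.8705458 ] [115.78717071  14.62721848 174.53542072]
barrel 35 184 [ 35.5  -7.8 152.6] [ 39.    8.  163.7]
barrel 47 964 [ 43.  -8. 151.] [ 51.    7.9 164. ]
barrel 59 1027 [ 55.   -8.2 150.6] [ 63.    7.8 164.2]
barrel 71 1066 [ 67.   -8.5 151. ] [ 75.    7.6 164.5]
barrel 83 1098 [79.1 -8.3 30.7] [ 87.    7.2 163.4]
```

```bash
python3 - <<'E'
from h import *
c5=np.load("w5.npz")
A5=R.from_quat(c5["rot"]); L=lambda P:A5.inv().apply(P-c5["tool"])
P,u,v=cloud(c5,270,360,60,400); Q=L(P); m=(Q[:,2]<175)&(Q[:,2]>120)&(abs(Q[:,1]+0.005*Q[:,0]-.2)<2)
for x0 in list(range(-12,13,4))+list(range(35,115,8)):
    k=m&(abs(Q[:,0]-x0)<3); print(x0,k.sum(),np.median(Q[k][:,2]).round(2),Q[k][:,2].std().round(2))
k=(Q[:,2]>141)&(Q[:,2]<143.5)&(abs(Q[:,0])<10)
print(np.polyfit(Q[k][:,1],Q[k][:,2],1), cv2.minAreaRect(Q[(Q[:,2]>140.5)&(Q[:,2]<143)&(abs(Q[:,1])<25)][:,:2].astype(np.float32)))
for vv in (330,345,360): 
    k=(v==vv)&(abs(Q[:,1])<25)&(Q[:,2]<160); print(vv,[(int(a),q.round(1).tolist()) for a,q in zip(u[k][::6],Q[k][::6])])
E
```

```text
-12 71 141.97 0.56
-8 139 141.92 0.45
-4 139 141.92 0.4
0 139 141.92 0.52
4 148 141.79 0.58
8 155 141.73 0.54
12 349 144.75 4.52
35 178 153.16 1.66
43 199 153.33 1.7
51 203 153.09 1.72
59 210 153.11 1.64
67 211 153.21 1.65
75 211 154.71 1.78
83 215 156.12 0.69
91 209 156.12 0.66
99 142 154.88 3.11
107 0 nan nan
[3.14890640e-04 1.41993166e+02] ((0.7277688980102539, 0.3118009567260742), (31.055253982543945, 27.760272979736328), 89.84950256347656)
330 [(270, [12.5, -14.5, 136.0]), (276, [11.9, -12.6, 136.9]), (282, [8.1, -11.2, 143.0]), (288, [9.0, -8.9, 141.6]), (294, [8.6, -6.9, 142.2]), (300, [9.1, -4.7, 141.5]), (306, [8.6, -2.6, 142.3]), (312, [8.9, -0.5, 141.9]), (318, [9.3, 1.6, 141.3]), (324, [8.9, 3.7, 141.9]), (330, [9.2, 5.8, 141.4]), (336, [8.6, 7.9, 142.3]), (342, [9.2, 10.0, 141.2]), (348, [8.3, 12.2, 142.6]), (354, [12.6, 13.5, 135.8])]
345 [(270, [13.5, -13.3, 125.6]), (276, [6.8, -12.7, 135.3]), (282, [1.9, -11.4, 142.4]), (288, [2.9, -9.1, 141.1]), (294, [2.4, -7.0, 141.9]), (300, [1.9, -4.9, 142.6]), (306, [2.5, -2.7, 141.7]), (312, [3.0, -0.5, 141.0]), (318, [2.9, 1.6, 141.2]), (324, [2.4, 3.8, 141.8]), (330, [3.0, 5.9, 141.0]), (336, [2.9, 8.0, 141.1]), (342, [2.6, 10.2, 141.5]), (348, [2.5, 12.4, 141.6]), (354, [6.4, 13.8, 135.8])]
360 [(270, [13.7, -12.5, 117.5]), (276, [-1.0, -13.3, 137.0]), (282, [-5.9, -11.9, 143.6]), (288, [-5.9, -9.6, 143.7]), (294, [-4.4, -7.2, 141.8]), (300, [-4.2, -5.0, 141.5]), (306, [-4.9, -2.8, 142.4]), (312, [-4.9, -0.6, 142.4]), (318, [-4.3, 1.6, 141.7]), (324, [-4.5, 3.8, 141.9]), (330, [-4.8, 6.1, 142.3]), (336, [-4.4, 8.3, 141.8]), (342, [-4.9, 10.5, 142.4]), (348, [-5.6, 12.8, 143.2]), (354, [-0.9, 14.3, 136.9])]
  return _methods._mean(a, axis=axis, dtype=dtype,
  ret = ret.dtype.type(ret / rcount)
  ret = _var(a, axis=axis, dtype=dtype, out=out, ddof=ddof,
  arrmean = um.true_divide(arrmean, div, out=arrmean,
  ret = ret.dtype.type(ret / rcount)
```

```bash
python3 - <<'E'
from h import *
print(r.state()["tool_pos"]); delta([548.2,252.5,350],25.7)
E
```

```text
[521.84563573 191.45627283 374.69015476]
delta units [ 1.004 -0.872  0.494] [-0.001  0.001 -0.001]
```

Emit:
step_arm:
  rows: [0.1,-0.1,0,0,0,0,0.3,-0.3,0,0,0,0,0.55,-0.5,0,0,0,0,0.8,-0.7,0.1,0,0,0,0.95,-0.82,0.25,0,0,0,1.0,-0.87,0.4,0,0,0,1.0,-0.87,0.49,0,0,0,1.0,-0.87,0.49,0,0,0,1.0,-0.87,0.49,0,0,0]

```text
time_s: 8.3
tool_pos: [548.3, 251.4, 350.2]
ee_rot: [0.975, 0.222, -0.0, 0.0]
ft_force: [-1.0, -0.1, -1.3]
finger_gap: 24.9
```

```bash
python3 - <<'E'
from h import *
s=r.state();print(s["time_s"],s["tool_pos"],s["ft_force"])
c=r.read_camera("scene");t=r.read_camera("top")
np.savez("s6.npz",**c)
u,v=proj(c,[548,252.5,165]);print(u,v)
a=c["frame"][:,:,::-1];b=t["frame"][:,:,::-1];u=int(u);v=int(v)
U,V=map(int,proj(t,[548,252.5,165]))
cv2.imwrite("pics/c6.png",np.hstack([cv2.resize(a[v-40:v+40,u-26:u+27],(400,600),interpolation=cv2.INTER_CUBIC),cv2.resize(b[V-40:V+40,U-26:U+27],(400,600),interpolation=cv2.INTER_CUBIC)]));print(u-26,v-40)
E
```

```text
8.3 [548.30167768 251.42956775 350.21633604] [-0.98186677 -0.11692086 -1.27171377]
517.3850319324977 312.67427304806506
491 272
```

View pics/c6.png

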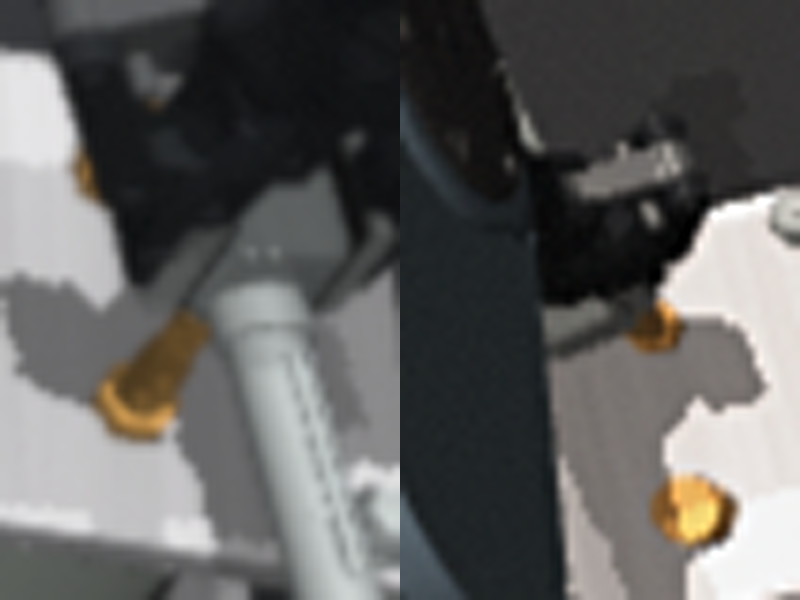

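```bash
python3 - <<'E'
from h import *
print(r.state()["tool_pos"],r.state()["ft_force"]); delta([548.2,252.5,340],25.7)
E
```

```text
[548.36751924 251.49766319 350.62729843] [ 0.27019314 -0.28412793 -1.56133709]
delta units [ 0.006 -0.02   0.213] [ 0.001 -0.004 -0.009]
```

Emit:
step_arm:
  rows: [0.006,-0.02,0.04,0,0,0,0.006,-0.02,0.08,0,0,0,0.006,-0.02,0.12,0,0,0,0.006,-0.02,0.16,0,0,0,0.006,-0.02,0.18,0,0,0,0.006,-0.02,0.18,0,0,0,0.006,-0.02,0.18,0,0,0]

```text
time_s: 9.1
tool_pos: [548.2, 252.8, 341.2]
ee_rot: [0.975, 0.222, -0.0, -0.0]
ft_force: [-0.1, 0.5, -1.7]
finger_gap: 25.0
```

```bash
python3 - <<'E'
from h import *
for i in range(2):
    s=r.state();print(s["tool_pos"],s["ft_force"],s["ft_torque"]); r.read_camera("top")
delta([548.2,252.5,336],25.7)
E
```

```text
[548.17833452 252.84276951 341.19422643] [-0.12062553  0.45193609 -1.71551144] [ 0.03449031 -0.01900582 -0.03364266]
[548.20284026 252.83962965 341.2659506 ] [ 0.39433297 -0.0951608  -1.10156259] [ 0.00968839  0.06211098 -0.0170883 ]
delta units [-0.003  0.006  0.106] [ 0.    -0.001 -0.006]
```

Aligned just above the stem and still free. I descend 1 mm at a time and watch the force.

Emit:
step_arm:
  rows: [0,0,0.02,0,0,0,0,0,0.03,0,0,0,0,0,0.04,0,0,0]

```text
time_s: 9.5
tool_pos: [548.2, 252.8, 339.1]
ee_rot: [0.975, 0.222, -0.0, -0.0]
ft_force: [-1.0, 0.3, -1.8]
finger_gap: 24.9
```

Emit:
step_arm:
  rows: [0,0,0.01,0,0,0,0,0,0.02,0,0,0,0,0,0.02,0,0,0]

```text
time_s: 9.8
tool_pos: [548.2, 252.8, 338.1]
ee_rot: [0.975, 0.222, -0.0, 0.0]
ft_force: [-1.1, -1.1, -0.8]
finger_gap: 24.8
```

Emit:
step_arm:
  rows: [0,0,0.01,0,0,0,0,0,0.02,0,0,0,0,0,0.02,0,0,0]

```text
time_s: 10.1
tool_pos: [548.2, 252.8, 337.1]
ee_rot: [0.975, 0.222, -0.0, -0.0]
ft_force: [-1.0, -0.5, -1.8]
finger_gap: 24.9
```

Emit:
step_arm:
  rows: [0,0,0.01,0,0,0,0,0,0.02,0,0,0,0,0,0.02,0,0,0]

```text
time_s: 10.4
tool_pos: [548.1, 252.8, 336.1]
ee_rot: [0.975, 0.222, -0.0, -0.0]
ft_force: [0.1, -0.1, -2.3]
finger_gap: 24.5
```

Emit:
step_arm:
  rows: [0,0,0.01,0,0,0,0,0,0.02,0,0,0,0,0,0.02,0,0,0]

```text
time_s: 10.7
tool_pos: [548.2, 252.8, 335.1]
ee_rot: [0.975, 0.222, -0.0, -0.0]
ft_force: [-0.1, -0.8, -2.2]
finger_gap: 24.6
```

Emit:
step_arm:
  rows: [0,0,0.01,0,0,0,0,0,0.02,0,0,0,0,0,0.02,0,0,0]

```text
time_s: 11.0
tool_pos: [548.1, 252.8, 334.1]
ee_rot: [0.975, 0.222, -0.0, -0.0]
ft_force: [-0.2, -0.5, -1.9]
finger_gap: 25.3
```

No contact at 5 mm past the stem top, so the stem has entered the bore. I continue.

Emit:
step_arm:
  rows: [0,0,0.01,0,0,0,0,0,0.02,0,0,0,0,0,0.02,0,0,0]

```text
time_s: 11.3
tool_pos: [548.2, 252.9, 333.3]
ee_rot: [0.975, 0.222, 0.0, -0.0]
ft_force: [-0.5, -0.1, -0.3]
finger_gap: 24.9
```

Emit:
step_arm:
  rows: [0,0,0.01,0,0,0,0,0,0.02,0,0,0,0,0,0.02,0,0,0]

```text
time_s: 11.6
tool_pos: [548.2, 252.9, 332.4]
ee_rot: [0.975, 0.222, 0.0, -0.0]
ft_force: [-0.5, 0.6, 1.4]
finger_gap: 25.2
```

Emit:
step_arm:
  rows: [0,0,0.01,0,0,0,0,0,0.02,0,0,0,0,0,0.02,0,0,0]

```text
time_s: 11.9
tool_pos: [548.2, 252.9, 331.3]
ee_rot: [0.975, 0.222, 0.0, -0.0]
ft_force: [-0.1, -0.4, 2.5]
finger_gap: 24.4
```

Emit:
step_arm:
  rows: [0,0,0.01,0,0,0,0,0,0.02,0,0,0,0,0,0.02,0,0,0]

```text
time_s: 12.2
tool_pos: [548.2, 252.8, 330.3]
ee_rot: [0.975, 0.222, 0.0, -0.0]
ft_force: [-0.9, 0.0, 4.9]
finger_gap: 24.8
```

Emit:
step_arm:
  rows: [0,0,0.01,0,0,0,0,0,0.02,0,0,0,0,0,0.02,0,0,0]

```text
time_s: 12.5
tool_pos: [548.2, 252.9, 329.5]
ee_rot: [0.975, 0.222, 0.0, -0.0]
ft_force: [-1.4, -0.7, 6.1]
finger_gap: 25.0
```

Emit:
step_arm:
  rows: [0,0,0.01,0,0,0,0,0,0.02,0,0,0,0,0,0.02,0,0,0]

```text
time_s: 12.8
tool_pos: [548.2, 252.9, 328.6]
ee_rot: [0.975, 0.222, 0.0, -0.0]
ft_force: [-1.6, -1.4, 8.0]
finger_gap: 25.1
```

Emit:
step_arm:
  rows: [0,0,0.01,0,0,0,0,0,0.01,0,0,0]

```text
time_s: 13.0
tool_pos: [548.2, 252.9, 328.2]
ee_rot: [0.975, 0.222, 0.0, -0.0]
ft_force: [-1.7, -1.5, 8.3]
finger_gap: 25.0
```

Emit:
step_arm:
  rows: [0,0,0.01,0,0,0,0,0,0.01,0,0,0]

```text
time_s: 13.2
tool_pos: [548.3, 252.9, 327.7]
ee_rot: [0.975, 0.222, 0.0, -0.0]
ft_force: [-1.5, -1.2, 9.2]
finger_gap: 25.0
```

Emit:
step_arm:
  rows: [0,0,0.01,0,0,0,0,0,0.01,0,0,0]

```text
time_s: 13.4
tool_pos: [548.2, 252.9, 327.3]
ee_rot: [0.975, 0.222, 0.0, -0.0]
ft_force: [-2.6, -0.2, 9.8]
finger_gap: 24.8
```

Emit:
step_arm:
  rows: [0,0,0.01,0,0,0,0,0,0.01,0,0,0]

```text
time_s: 13.6
tool_pos: [548.2, 252.9, 327.1]
ee_rot: [0.975, 0.222, 0.0, -0.0]
ft_force: [-3.2, -1.5, 12.7]
finger_gap: 24.9
```

Emit:
step_arm:
  rows: [0,0,0.01,0,0,0,0,0,0.01,0,0,0]

```text
time_s: 13.8
tool_pos: [548.2, 252.9, 327.0]
ee_rot: [0.975, 0.222, 0.0, -0.0]
ft_force: [-4.6, -2.1, 15.7]
finger_gap: 24.7
```

Hard end reached: the force jumped to about 17 N of push while z stopped at 327.0, which is 12.2 mm in. I hold for over a second.

Emit:
step_arm:
  rows: [0,0,0,0,0,0,0,0,0,0,0,0,0,0,0,0,0,0,0,0,0,0,0,0,0,0,0,0,0,0,0,0,0,0,0,0]

```text
time_s: 14.4
tool_pos: [548.2, 252.9, 327.1]
ee_rot: [0.975, 0.222, 0.001, -0.0]
ft_force: [-4.1, -1.2, 15.2]
finger_gap: 24.7
```

```bash
python3 - <<'E'
from h import *
s=r.state();print(s["time_s"],s["tool_pos"],s["ee_rot"],s["ft_force"])
c=r.read_camera("wrist");a=r.read_camera("scene")
b=cv2.resize(a["frame"][230:410,450:610],(533,600)); cv2.imwrite("pics/c7.png",b[:,:,::-1]); cv2.imwrite("pics/w7.png",c["frame"][:,:,::-1])
E
```

```text
14.4 [548.23016286 252.89472289 327.0636819 ] [ 9.75036208e-01  2.22045159e-01  5.80497386e-04 -5.92905098e-05] [-4.06707947 -1.15885761 15.15003807]
```

View pics/c7.png

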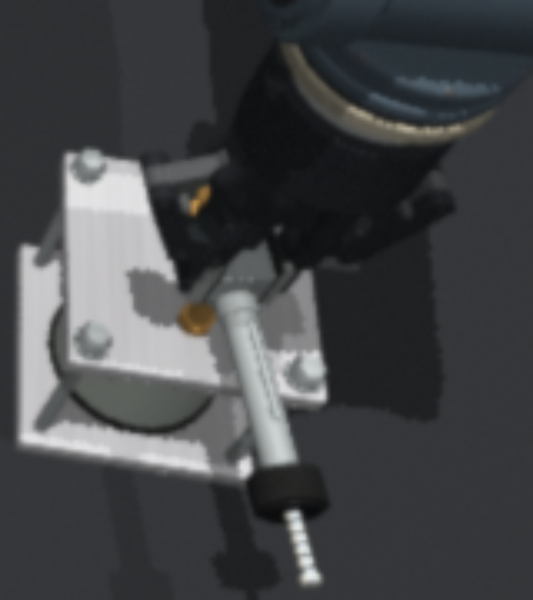

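View pics/w7.png

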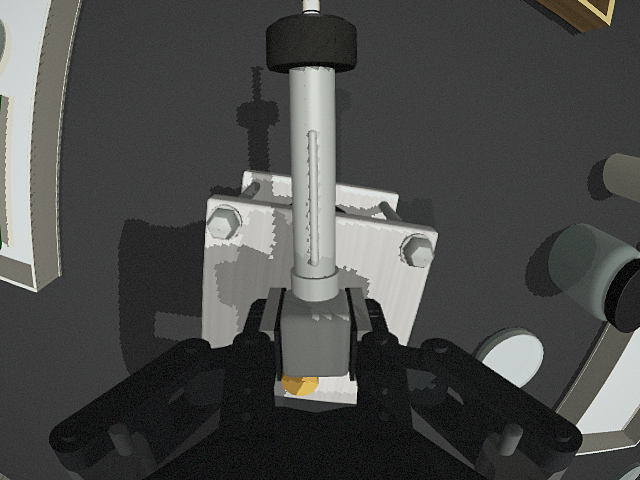

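The rod is clearly out about 30 mm (scene crop, tip at (310,578)), the gauge is level, and it has not slipped in the pads. After a short further hold I lift straight up.

Emit:
step_arm:
  rows: [0,0,0,0,0,0,0,0,0,0,0,0,0,0,0,0,0,0,0,0,-0.03,0,0,0,0,0,-0.08,0,0,0,0,0,-0.15,0,0,0,0,0,-0.22,0,0,0,0,0,-0.3,0,0,0,0,0,-0.4,0,0,0,0,0,-0.55,0,0,0]

```text
time_s: 15.5
tool_pos: [548.1, 252.8, 353.2]
ee_rot: [0.975, 0.222, -0.0, 0.0]
ft_force: [-0.2, -0.0, -0.5]
finger_gap: 24.5
```

Emit:
step_arm:
  rows: [0,0,-0.2,0,0,0,0,0,-0.4,0,0,0,0,0,-0.55,0,0,0,0,0,-0.6,0,0,0]

```text
time_s: 15.9
tool_pos: [548.3, 252.9, 384.5]
ee_rot: [0.975, 0.222, 0.001, -0.0]
ft_force: [-0.2, -0.3, -1.8]
finger_gap: 25.0
```

```bash
python3 - <<'E'
from h import *
s=r.state();print(s["time_s"],s["tool_pos"],s["ft_force"],s["finger_gap"])
delta([490.5,-252.5,375],25.7);c=r.read_camera("wrist"); cv2.imwrite("pics/w8.png",c["frame"][:,:,::-1])
np.savez("w8.npz",tool=s["tool_pos"],rot=s["ee_rot"],**c)
E
```

```text
15.9 [548.25249099 252.88220989 384.46384567] [-0.17695063 -0.27983639 -1.83701468] 25.004144161592542
delta units [-5.418  8.611  0.182] [ 0.001 -0.011 -0.006]
```

View pics/w8.png

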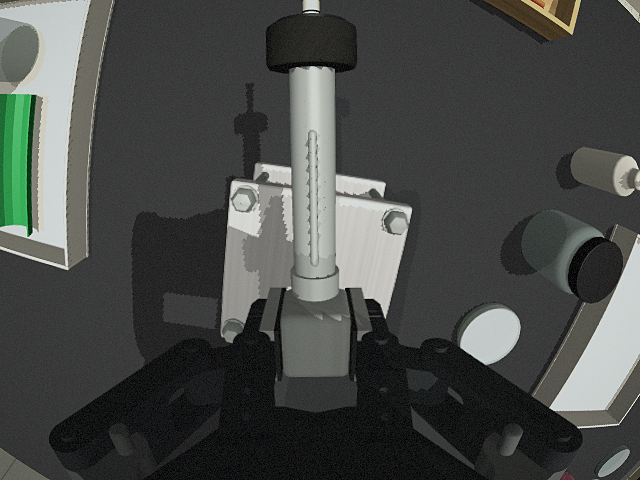

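The rod is still out (311,5). I carry the gauge back above its old place.

Emit:
step_arm:
  rows: [-0.06,0.1,0,0,0,0,-0.2,0.32,0,0,0,0,-0.45,0.7,0,0,0,0,-0.75,1.2,0,0,0,0,-1.1,1.75,0,0,0,0,-1.45,2.3,0,0,0,0,-1.8,2.85,0,0,0,0,-2.15,3.4,0,0,0,0,-2.5,3.97,0,0,0,0,-2.85,4.53,0,0,0,0]

```text
time_s: 16.95
tool_pos: [516.9, -15.0, 382.9]
ee_rot: [0.975, 0.222, -0.0, -0.0]
ft_force: [0.8, -0.4, -1.5]
finger_gap: 24.5
```

Emit:
step_arm:
  rows: [-0.35,0.56,0,0,0,0,-0.7,1.12,0,0,0,0,-1.05,1.67,0.02,0,0,0,-1.4,2.22,0.05,0,0,0,-1.72,2.74,0.1,0,0,0,-2.02,3.22,0.15,0,0,0,-2.28,3.64,0.18,0,0,0,-2.47,3.94,0.18,0,0,0,-2.56,4.07,0.18,0,0,0,-2.57,4.08,0.18,0,0,0]

```text
time_s: 17.95
tool_pos: [489.9, -253.1, 374.1]
ee_rot: [0.975, 0.222, -0.0, -0.0]
ft_force: [0.2, 0.9, -1.2]
finger_gap: 25.0
```

Emit:
step_arm:
  rows: [0,0,0,0,0,0,0,0,0,0,0,0]

```text
time_s: 18.15
tool_pos: [490.4, -251.7, 374.2]
ee_rot: [0.975, 0.222, 0.0, -0.0]
ft_force: [-0.3, -1.3, -1.5]
finger_gap: 24.8
```

```bash
python3 - <<'E'
from h import *
s=r.state();print(s["time_s"],s["tool_pos"],s["ft_force"],s["finger_gap"])
delta([490.5,-252.5,184],25.7);c=r.read_camera("wrist"); cv2.imwrite("pics/w9.png",c["frame"][:,:,::-1])
E
```

```text
18.15 [ 490.38268803 -251.7480223   374.24817689] [-0.28361807 -1.25005688 -1.48833302] 24.77988493723492
delta units [-0.005  0.015  3.805] [-0.001 -0.     0.001]
```

View pics/w9.png

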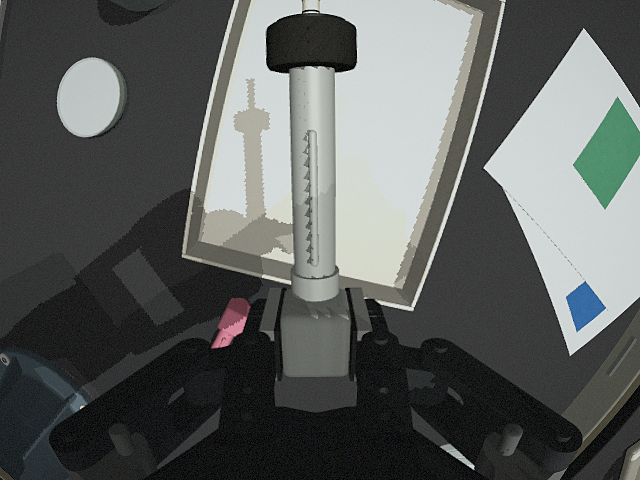

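Emit:
step_arm:
  rows: [0,0,0.2,0,0,0,0,0,0.6,0,0,0,0,0,1.1,0,0,0,0,0,1.6,0,0,0,0,0,2.1,0,0,0,0,0,2.6,0,0,0,0,0,3.05,0,0,0,0,0,3.4,0,0,0,0,0,3.6,0,0,0,0,0,3.68,0,0,0]

```text
time_s: 19.2
tool_pos: [490.1, -252.2, 189.1]
ee_rot: [0.975, 0.222, -0.001, -0.001]
ft_force: [-1.0, 0.4, -1.4]
finger_gap: 24.8
```

Emit:
step_arm:
  rows: [0,0,0,0,0,0,0,0,0.02,0,0,0,0,0,0.04,0,0,0,0,0,0.06,0,0,0,0,0,0.06,0,0,0]

```text
time_s: 19.7
tool_pos: [490.3, -252.6, 187.4]
ee_rot: [0.975, 0.222, 0.0, 0.0]
ft_force: [-0.7, -0.1, -0.3]
finger_gap: 24.8
```

Emit:
step_arm:
  rows: [0,0,0.01,0,0,0,0,0,0.02,0,0,0,0,0,0.02,0,0,0]

```text
time_s: 20.0
tool_pos: [490.3, -252.5, 186.2]
ee_rot: [0.975, 0.222, -0.0, -0.0]
ft_force: [0.2, 0.0, -1.8]
finger_gap: 24.4
```

Emit:
step_arm:
  rows: [0,0,0.01,0,0,0,0,0,0.02,0,0,0,0,0,0.02,0,0,0]

```text
time_s: 20.3
tool_pos: [490.2, -252.5, 185.1]
ee_rot: [0.975, 0.222, -0.0, -0.0]
ft_force: [-0.8, 0.8, -1.4]
finger_gap: 24.8
```

Emit:
step_arm:
  rows: [0,0,0.01,0,0,0,0,0,0.02,0,0,0,0,0,0.02,0,0,0]

```text
time_s: 20.6
tool_pos: [490.3, -252.6, 184.1]
ee_rot: [0.975, 0.222, -0.0, -0.0]
ft_force: [-0.0, 0.3, -1.5]
finger_gap: 24.9
```

Emit:
step_arm:
  rows: [0,0,0.01,0,0,0,0,0,0.01,0,0,0,0,0,0.01,0,0,0]

```text
time_s: 20.9
tool_pos: [490.3, -252.6, 184.0]
ee_rot: [0.975, 0.222, 0.0, 0.0]
ft_force: [-2.2, 1.1, 5.6]
finger_gap: 24.7
```

The gauge is on the floor at z 184.0 with light contact. I release.

Emit:
step_arm:
  rows: [0,0,0,0,0,0,0,0,0,0,0,0,0,0,0,0,0,0,0,0,0,0,0,0,0,0,0,0,0,0,0,0,0,0,0,0,0,0,0,0,0,0]
  grip: 55

```text
time_s: 21.6
tool_pos: [490.3, -252.5, 183.7]
ee_rot: [0.975, 0.222, -0.0, -0.0]
ft_force: [0.0, 0.6, -0.2]
finger_gap: 54.6
```

Emit:
step_arm:
  rows: [0,0,-0.1,0,0,0,0,0,-0.3,0,0,0,0,0,-0.6,0,0,0,0,0,-1.0,0,0,0,0,0,-1.5,0,0,0,0,0,-2.0,0,0,0,0,0,-2.5,0,0,0,0,0,-3.0,0,0,0,0,0,-3.2,0,0,0,0,0,-3.2,0,0,0]

```text
time_s: 22.6
tool_pos: [490.3, -252.6, 345.5]
ee_rot: [0.975, 0.222, 0.001, 0.001]
ft_force: [0.4, 0.5, 0.2]
finger_gap: 55.0
```

```bash
python3 - <<'E'
from h import *
s=r.state();print(s["time_s"],s["tool_pos"],s["ft_force"],s["finger_gap"])
c=r.read_camera("wrist"); cv2.imwrite("pics/w10.png",c["frame"][:,:,::-1]); np.savez("w10.npz",**c)
a=r.read_camera("scene"); cv2.imwrite("pics/s10.png",a["frame"][:,:,::-1])
E
```

```text
22.6 [ 490.3262783  -252.57970222  345.46809828] [0.39482607 0.50192914 0.19725082] 54.96403604368227
```

View pics/w10.png

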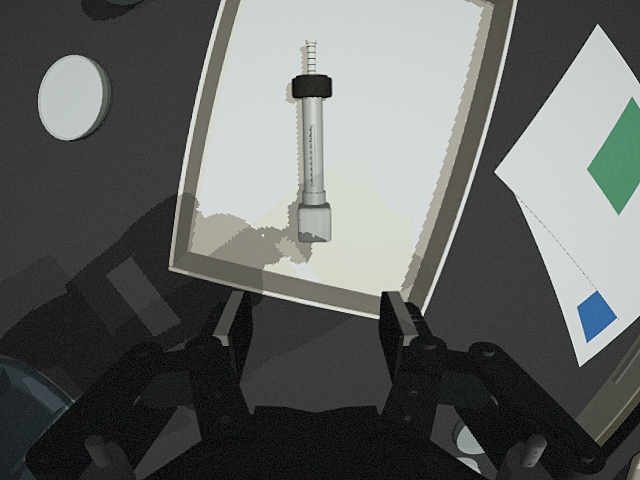

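View pics/s10.png

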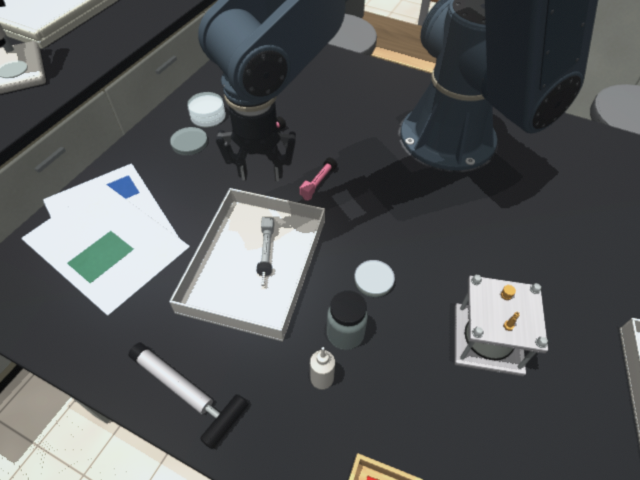

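The gauge lies flat in the tray with its rod out: collar at (312,86), rod tip at (311,40). Bystanders are at their original scene pixels. One numeric check, then I hand in.

```bash
python3 - <<'E'
from h import *
c=np.load("w10.npz")
tip=plane(c,311,40,20,True); head=plane(c,314.5,224,42,True); col=plane(c,311.5,86,24,True)
print("tip",tip.round(1),"head",head.round(1),"tip from head axis",np.linalg.norm(tip[:2]-head[:2]).round(1),"expect 118+rod (tip 4 out of collar at 114)")
P,u,v=cloud(c,295,335,200,245); m=(P[:,2]>36)&(P[:,2]<46); print("head top",cv2.minAreaRect(P[m][:,:2].astype(np.float32)),np.median(P[m][:,2]))
print(r.state()["ft_force"]); r.job_done()
E
```

```text
tip [ 619.5 -188.4   20. ] head [ 491.9 -252.8   42. ] tip from head axis 143.0 expect 118+rod (tip 4 out of collar at 114)
head top ((490.5615539550781, -253.3038330078125), (28.55929946899414, 25.761539459228516), 26.030454635620117) 41.86101757847143
[ 0.05565401 -0.22580783 -0.61861127]
the job is handed in; nothing more can be done
```

I gripped the steel gauge by its flats and pressed it onto the thin valve stem until it reached the hard end. I held it there for about 1.3 s, then lifted it off and set it back in its old spot in the tray. The job was handed in at about 23 s of the 58 s allowed; the interface gives no verdict.

- **Pressing:** the chuck went about 12.2 mm onto the stem, and the tool stayed upright. The highest push I read was about 17–18 N, below the 25 N limit. A side load of up to 4.6 N appeared at the hard end.
- **Final state:** the head top stands at 41.9 mm against the 42 mm expected, so the gauge is lying flat. The rod is still out by about 25 mm, and the gripper is open and clear.
- **Bystanders:** they look unmoved in the scene picture, judged by eye and not measured.
- **Disagreement:** the wrist camera and the fixed cameras disagreed by 2–3 mm on the stem and gauge-head positions. I measured both with the wrist camera so that the offset cancelled, and the stem entered the bore without touching the rim.

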